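# Drift a brace strap into line

## Task

Take the tapered drift pin with the square grip out of the wooden block. The strap's free hole and the flange's hole underneath are out of line: feel the pin's tip through both, then drive it down to pull them into line until its collar sits flat on the strap, without forcing it hard against the metal. Leave the pin standing there, let go, and do not disturb the other things.

Things in the scene. Friction and masses are not known exactly. Their poses are not given: they have to be found in the camera images.
- pin: steel drift pin, about 0.3 kg, standing in one of the wooden block's holes, collar on the block's top. Origin on its axis at the underside of the collar, z up. Above it: round collar 36 mm across, 5 mm thick, then a square grip 22 x 22 mm, faces square to its x and y, from 5 to 60 mm above the origin. Below it: shank 22 mm across for 24 mm, then a taper 52 mm long down to a flat 14 mm tip
- pin_tip (a point): centre of the drift pin's flat tip, on its axis, 76 mm below the pin's origin
- holder: fixed wooden block, 85 mm in its x, 170 mm in its y, 88 mm high, with two upright through holes 27 mm across on its y axis, 45 mm either side of centre: the drift pin is in one, the round-headed punch in the other. Origin at the centre of its underside
- strap_hole (a point): centre of the strap's free hole at the strap's top face, 88 mm above the bench; hole 24.5 mm across; y axis along the strap away from its bolt, 150 mm off. The flange's hole underneath starts 6 to 9 mm off to one side, is not measured and mostly hidden: the tip first meets the flange's solid rim 8 mm down and must be felt, some 4 mm sideways, into the opening both holes share
- strap: loose steel strap, 60 mm wide (x), 220 mm long (y), 8 mm thick, about 0.6 kg, lying on the flange; origin at the centre of its underside, free hole 75 mm towards +y. Its other end has a slot round a fixed bolt, not tightened (head 12 mm above the strap), so it cannot be lifted off but slides stiffly: 3 to 8 N sideways moves the free hole any level way by up to 10 mm, and it stays where left
- stand: fixed steel stand with the fixed steel flange on which the strap lies: flange top 80 mm above the bench, 10 mm thick, its hole 24.5 mm across like the strap's, 64 mm of clear space below it. Base plate 140 mm (x) by 300 mm (y). Origin on the bench, within 2 mm sideways of the strap's free hole at the start; once the pin is in both holes, the side force on it points to the flange hole's centre
- punch: loose round-headed plain punch standing in the block's other hole, its ball head rising 62 mm above the block: leave alone
- offcut: loose tube offcut, 60 mm across, 55 mm high, standing on the bench: leave alone
- spanner: loose open spanner 170 mm long lying on the bench: leave alone
- tray: grey open tray 110 x 150 mm, 45 mm high: leave alone
Not all that is in view belongs to the job. Leave any purple, red or yellow look-alike of the pin alone.

How it is judged:
On the way, in this order (a step that is already met when the one before it is completed fails the run):
1. the pin is lifted clear of the block (height (world z) of pin above 0.17 m), for 0.1 s.
2. the pin's tip has gone through the strap and into the flange's hole, upright (z of pin in the frame of strap_hole below 0.06 m and horizontal distance between pin and strap_hole below 0.012 m and angle between pin's own z axis and vertical below 0.2 rad), for 0.1 s.
At the end, for the whole second after the job is handed in: the pin stands upright (within 0.06 rad) through strap and flange, underside of its collar within 2 mm of the strap's top face and its axis within 3.5 mm of the strap hole's centre, at rest and released (z of pin in the frame of strap_hole between -0.003 and 0.002 m and horizontal distance between pin and strap_hole below 0.0035 m and angle between pin's own z axis and vertical below 0.06 rad and linear speed of pin below 0.01 m/s and contact force between the fingers and pin below 0.1 N); the robot touches nothing.
It fails at once if the pin is forced against the flange or stand with more than 35 N (contact force between pin and stand above 35 N).
It fails at once if the pin is forced against the strap with more than 35 N (contact force between pin and strap above 35 N).
It fails at once if a bystander is moved more than 25 mm or the punch pulled out (distance of any of punch, offcut, spanner, tray from where it was at the start of the episode above 0.025 m).
It also fails if it takes over 64 s, if anything falls off the work surface, if the arm or the gripper's body presses on something with over 40 N, if the wrist force passes 120 N, or if a joint passes its speed limit or range.

## Robot

A 6-joint arm with a two-finger parallel gripper is mounted at the origin on the work surface. World frame = base frame: x ahead of the robot, y to its left, z up, the work surface at z = 0. Lengths are in m, angles in rad, forces in N, time in s.
With the tool pointing down it reaches from about 0.375 to 0.975 m from the base axis. Payload 3.8 kg.
Tool frame: the origin (TCP) lies at the very end of the fingers, on their centre line; the grasp point (between the pads) lies 19 mm behind it; z points along the fingers, y is the direction in which the jaws open and shut (so a half turn about z gives the same grasp; the last joint's range is limited). The gripper opens to 85 mm and grips with 20 to 120 N. Pads are 22 mm wide; open, the fingers measure 114 mm over their backs; the gripper's body (76 mm by 85 mm) begins 54 mm behind the grasp point. The pads swing forward as they close: fully open they stand 13 mm farther back than shut.
Start: joints at [1.203, 0.264, 1.604, -0, 1.274, -0.037], TCP at [0.219, 0.638, 0.231] pointing down, gripper open.
Joint ranges: [-2.63, 2.63], [-0.94, 2.18], [0.31, 2.57], [-1.31, 4.45], [0, 2.66], [-2.55, 2.55]. Speed limits (rad/s): [2.57, 2.57, 3.14, 3.14, 3.14, 3.14].

## Interface

Orientations are given as a rotation vector (axis times angle).
In Python, from workcell import status, read_camera, camera_info, order gives the robot as it stands.
- The arm moves only by the tool move_arm, never from a script. Its argument "deltas" is a list of rows, each a list of 3 entries, a list of its own where there are three numbers: the turn, a rotation vector about the world's x, y, z as a fraction of full scale, then the shift along the world's x, y, z as a fraction of full scale, then the closure, from -1 (fully open) to 1 (shut), so that 0 is half open. A call has 1 to 20 rows; each row is the pose to reach, as a shift and turn from the pose commanded when the call began; what a row does not reach only later rows make up. Full scale, the value 1, is 0.1 m for a shift and pi/2 rad for a turn. A row lasts 1/8 s, in which the tool goes at most 62.5 mm and 10.7 degrees, less where a joint would pass 70% of its speed; a pose out of reach is approached as far as the arm can. A call with a number of a shift or a turn outside -1 to 1 is refused whole. A call with a gripper value outside its range is refused whole. The fingers move at their own pace and stop on an object; "grip_force" is the grip in N (left out, the last holds). Time passes only in rows, so rows that repeat a pose let the fingers close. It gives the time, the measured TCP pose, the force and the opening at its end, in the units of the state.
- status.read_state(): the state, without advancing time (a new reading comes with each control period).
- read_camera(name): name is "scene" or "side" or "wrist"; returns (picture, depth): 384x512x3 uint8, red, green, blue; 384x512 float32, m along the optical axis (not along the pixel's ray), 0 where there is no reading.
- camera_info(name): a dict with "K" (3x3 intrinsics, pixels), "R" (3x3) and "t" (3): a world point X has camera coordinates R X + t. Camera axes: x right, y down, z forward; pixel columns grow to the right and rows downward; lengths in m; the calibration is good to about 2 mm. A picture is of the moment at which its call begins: read the wrist's pose just before it. camera_info takes no time and is no camera call; for the wrist camera it gives the pose at the moment of the call.
- order.finish_job(): hands the job in, once; it reports no verdict.
The state is a dict: "time": time; "q": joint angles; "joint_vel": joint speeds; "joint_torque": joint torques, N m; "tool_pos": TCP position; "tcp_rot": TCP orientation; "wrist_force": force on the tool from outside, world axes, zero at the start; "torque": the same for the moment, N m; "width": opening from 0.0 (shut) to 1.0 (fully open).
Only numpy, scipy, OpenCV 4.12 (cv2) and the standard library are available. Lean on these libraries where they do the work, as an engineer would, in place of code of your own. Each camera call takes 0.05 s, during which the arm holds its last target. There are 200 camera calls.

## Working session

There is one attempt and no reset: what is moved stays moved. The work goes in short steps, Python scripts to look and compute and a tool call to move; the robot and the scene stay as the last step left them, time stands still between calls to the robot, and variables do not carry over. Pictures are saved under pics/ and viewed, about 8 in all and at most 12, crops included, and the job is handed in when it is done.

Besides the shell and the picture viewer there is one more tool, called after ">>>" as name([rows], argument=value, ...), one row to a line, values as JSON. move_arm: Moves the arm, as the interface text tells. Its arguments: {"type":"object","properties":{"deltas":{"type":"array","items":{"type":"array"}},"grip_force":{"type":"number"}},"required":["deltas"]}

```bash
mkdir -p pics
cat > h.py <<'E'
from workcell import status, read_camera, camera_info, order
import numpy as np, cv2
def snap(name,fn,crop=None,s=1):
    im,d=read_camera(name); c=camera_info(name)
    np.savez('pics/'+fn+'.npz',im=im,d=d,K=c['K'],R=c['R'],t=c['t'])
    save(fn,fn,crop,s)
def save(src,fn,crop=None,s=1):
    im=np.load('pics/'+src+'.npz')['im']
    if crop: u0,v0,u1,v1=crop; im=im[v0:v1,u0:u1]
    im=cv2.resize(im,None,fx=s,fy=s,interpolation=cv2.INTER_CUBIC)
    cv2.imwrite('pics/'+fn+'.png',im[:,:,::-1])
def w(src,u,v,z=None):
    a=np.load('pics/'+src+'.npz');K,R,t=a['K'],a['R'],np.array(a['t']).ravel()
    r=np.linalg.inv(K)@[u,v,1]
    if z is None:
        return R.T@(r*a['d'][int(v),int(u)]-t)
    o=-R.T@t; dr=R.T@r
    return o+dr*(z-o[2])/dr[2]
E
python3 - <<'E'
from h import *
snap('scene','s1',s=1.5); snap('side','d1',s=1.5)
print(status.read_state())
E
```

```text
{'time': 0.1, 'q': array([ 1.20311650e+00,  2.64733602e-01,  1.60525520e+00,  5.22935617e-06,
        1.27367717e+00, -3.68953296e-02]), 'joint_vel': array([ 0.00067146, -0.00083601, -0.00167595,  0.00084135, -0.00036228,
        0.00211243]), 'joint_torque': array([ 6.95734252e-04, -5.16703928e+01, -3.68594456e+01, -2.45939606e-05,
        6.20408086e-03, -8.60298627e-06]), 'tool_pos': array([0.21898922, 0.63779032, 0.23003932]), 'tcp_rot': array([-0.51716216, -3.09830432,  0.00318835]), 'wrist_force': array([ 0.39342939, -1.768372  , -0.32643706]), 'torque': array([ 0.02570914, -0.01532341, -0.01655157]), 'width': 0.9974730408778733}
```

View pics/s1.png

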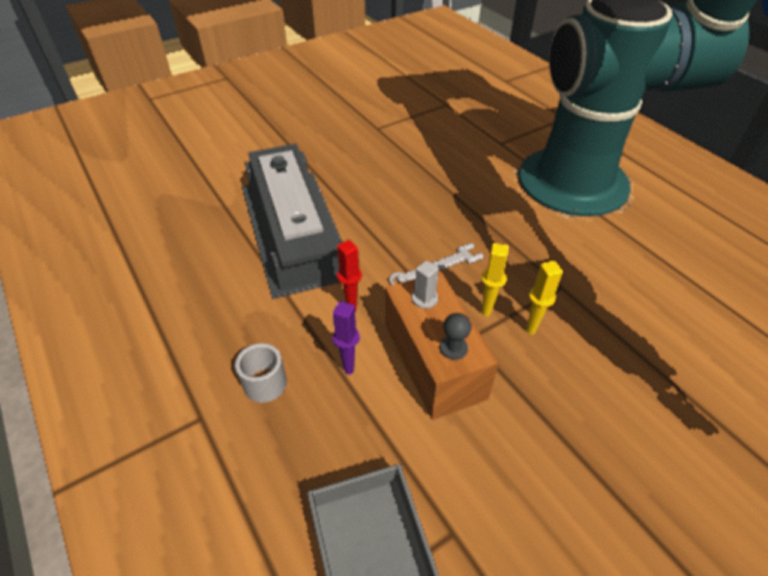

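View pics/d1.png

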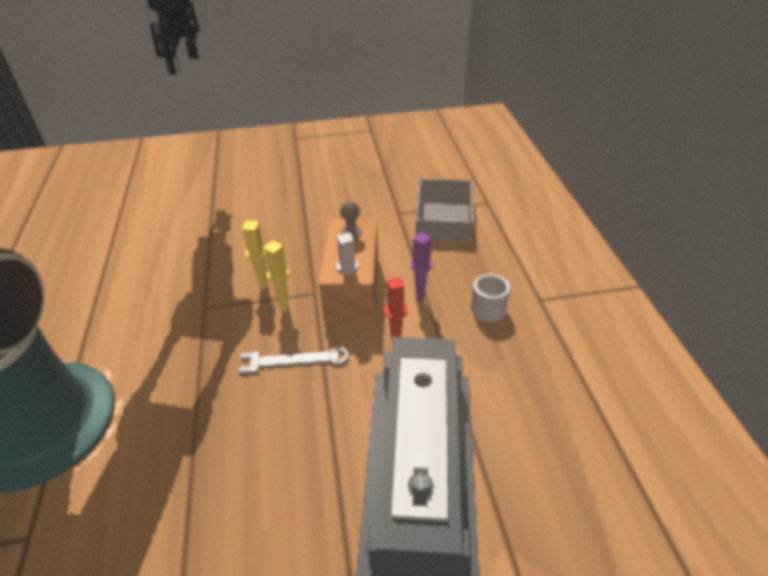

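The scene view shows the grey pin (grip top at about 428,267) in the block's near hole, with the strap hole at about (298,217). The side view shows the grip top at about (346,238) and the strap hole at (423,380). All positions are in the 1.5x pictures.

Run:
```python
from h import *
for src,pts in {'s1':[('griptop',428,267,.148),('collar',425,299,.093),('punch',457,325,.14),('hole',298,217,.088),('bolt',279,162,.1),('red',347,246,None),('purple',345,312,None),('holder corner a',388,290,.088),('b',435,382,.088),('c',495,365,.088),('yel',499,250,None)],
 'd1':[('griptop',346,239,.148),('hole',423,380,.088),('bolt',420,482,.1),('punch',350,213,.14),('red',396,285,None),('s1',402,360,.088),('s2',445,360,.088),('s3',393,515,.088),('s4',447,518,.088)]}.items():
  for n,u,v,z in pts: print(src,n,w(src,u/1.5,v/1.5,z).round(4), w(src,u/1.5,v/1.5).round(4))
from scipy.spatial.transform import Rotation as Ro
print(Ro.from_rotvec(status.read_state()['tcp_rot']).as_matrix().round(3))
c=camera_info('wrist');print(c['R'],-c['R'].T@np.ravel(c['t']))
```

```text
s1 griptop [0.4708 0.1509 0.148 ] [0.4703 0.1503 0.1472]
s1 collar [0.4753 0.1559 0.093 ] [0.4795 0.161  0.1006]
s1 punch [0.4933 0.2416 0.14  ] [0.4969 0.2452 0.1464]
s1 hole [ 0.5407 -0.0944  0.088 ] [ 0.5365 -0.1053  0.0783]
s1 bolt [ 0.5081 -0.2279  0.1   ] [ 0.5078 -0.2285  0.0995]
s1 red [0.5321 0.0485 0.1348] [0.5321 0.0485 0.1348]
s1 purple [0.593  0.1485 0.135 ] [0.593  0.1485 0.135 ]
s1 holder corner a [0.5059 0.1113 0.088 ] [0.5066 0.1124 0.0894]
s1 b [0.5395 0.2665 0.088 ] [0.5394 0.2664 0.0877]
s1 c [0.4628 0.287  0.088 ] [0.7807 0.5287 0.6439]
s1 yel [0.3634 0.1679 0.1362] [0.3634 0.1679 0.1362]
d1 griptop [0.4764 0.1438 0.148 ] [0.4766 0.147  0.1455]
d1 hole [ 0.5439 -0.0963  0.088 ] [ 0.5541 -0.0587  0.0382]
d1 bolt [ 0.5067 -0.2424  0.1   ] [ 0.5071 -0.2411  0.0976]
d1 punch [0.4924 0.2214 0.14  ] [0.4924 0.2215 0.14  ]
d1 red [0.5346 0.0421 0.134 ] [0.5346 0.0421 0.134 ]
d1 s1 [ 0.5236 -0.0579  0.088 ] [ 0.524  -0.0558  0.0855]
d1 s2 [ 0.5807 -0.0687  0.088 ] [ 0.5834 -0.0609  0.0782]
d1 s3 [ 0.4714 -0.2683  0.088 ] [ 0.4715 -0.2674  0.0861]
d1 s4 [ 0.5278 -0.282   0.088 ] [ 0.5284 -0.2804  0.0844]
[[-0.946  0.325 -0.001]
 [ 0.325  0.946 -0.002]
 [ 0.    -0.002 -1.   ]]
[[ 0.32368446  0.94616374 -0.00159262]
 [ 0.90027289 -0.30746637  0.30817716]
 [ 0.29109638 -0.10118595 -0.95132765]] [0.14467949 0.6642572  0.37239677]
```

>>> move_arm([
  [[0,0,0],[0.5,-1,0.4],-1],
  [[0,0,0],[0.5,-1,0.4],-1],
  [[0,0,0],[0.5,-1,0.4],-1],
])

```text
time: 0.48
tool_pos: [0.271, 0.5366, 0.2731]
tcp_rot: [0.522, 3.096, 0.003]
wrist_force: [-0.3, 0.2, 1.0]
width: 1.0
```

>>> move_arm([
  [[0,0,0],[0.5,-1,0],-1],
  [[0,0,0],[0.5,-1,0],-1],
  [[0,0,0],[0.5,-1,0],-1],
])

```text
time: 0.85
tool_pos: [0.3198, 0.4366, 0.2705]
tcp_rot: [-0.522, -3.097, 0.002]
wrist_force: [0.2, 0.5, -0.2]
width: 0.999
```

>>> move_arm([
  [[0,0,0],[0.5,-1,0],-1],
  [[0,0,0],[0.5,-1,0],-1],
  [[0,0,0],[0.5,-1,0],-1],
])

```text
time: 1.23
tool_pos: [0.3699, 0.3375, 0.2708]
tcp_rot: [-0.522, -3.097, 0.0]
wrist_force: [-0.6, 0.9, -0.1]
width: 0.999
```

>>> move_arm([
  [[0,0,0],[0.5,-1,0],-1],
  [[0,0,0],[0.5,-1,0],-1],
  [[0,0,0],[0.5,-1,0],-1],
])

```text
time: 1.6
tool_pos: [0.4201, 0.2381, 0.2709]
tcp_rot: [-0.522, -3.098, -0.0]
wrist_force: [-0.3, 0.2, -0.2]
width: 1.001
```

>>> move_arm([
  [[0,0,0.078],[0.5,-0.9,-0.1],-1],
  [[0,0,0.078],[0.5,-0.9,-0.1],-1],
  [[0,0,0.078],[0.5,-0.9,-0.1],-1],
  [[0,0,0.078],[0.5,-0.9,-0.1],-1],
])

```text
time: 2.1
tool_pos: [0.4689, 0.1504, 0.261]
tcp_rot: [-0.325, -3.124, -0.002]
wrist_force: [0.0, -0.2, -0.1]
width: 0.999
```

Run:
```python
from h import *
s=status.read_state();print(s['time'],s['tool_pos'],s['tcp_rot'],s['q'],s['wrist_force'])
snap('wrist','w1',s=1.5)
```

```text
2.1 [0.46893962 0.15037696 0.26101291] [-3.25064462e-01 -3.12365060e+00 -1.82791989e-03] [ 2.58692196e-01 -1.04335519e-01  1.94500466e+00  1.52380564e-03
  1.30151451e+00 -1.10512531e+00] [ 0.04991231 -0.17688093 -0.11954947]
```

View pics/w1.png

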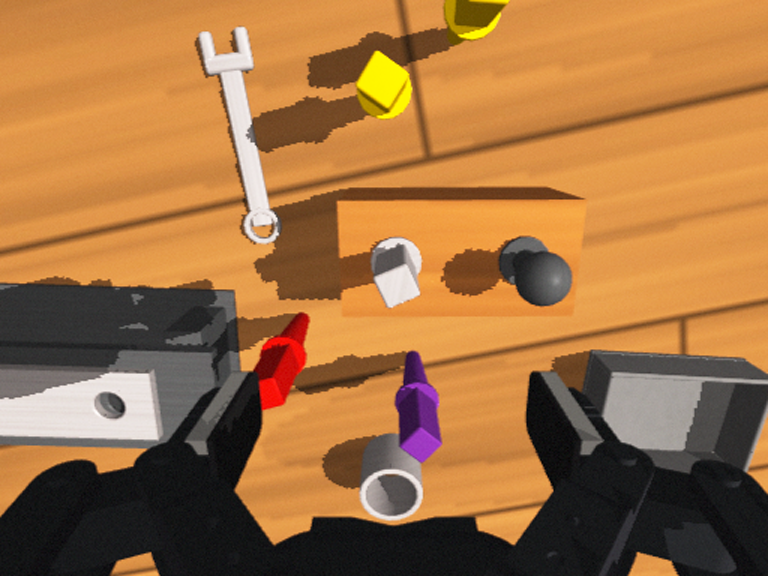

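The wrist view shows the pin's grip at about (398,278) in the block's left hole and the punch on the right. The fingers are clear of everything. I'll enlarge the pin and measure it.

Run:
```python
from h import *
save('w1','w1c',(225,140,305,220),8)
```

```text
(no output)
```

View pics/w1c.png

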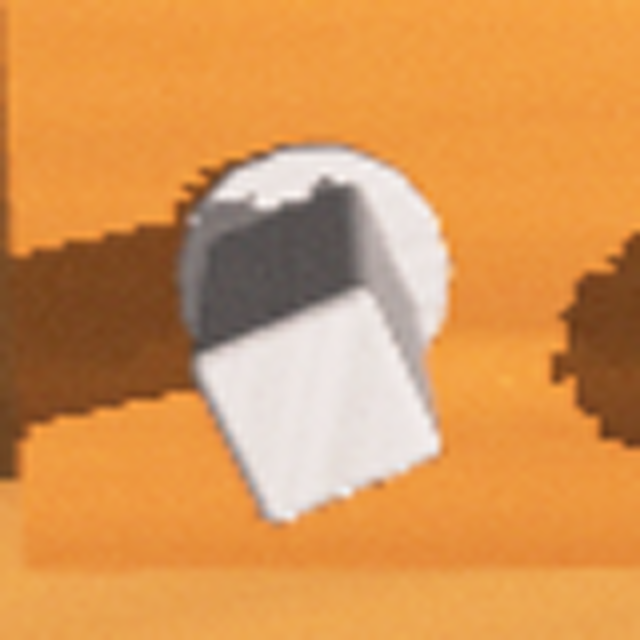

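The enlarged crop shows the grip-top corners at (198,355), (362,288), (438,452) and (275,522), so the grip is turned relative to the block.

Run:
```python
from h import *
P=np.array([w('w1',225+u/8,140+v/8,.148) for u,v in [(198,355),(362,288),(438,452),(275,522)]])
print(P.round(4),P.mean(0).round(4),np.linalg.norm(np.diff(P,axis=0),axis=1))
for i in range(4):
    e=P[(i+1)%4]-P[i]; print(np.degrees(np.arctan2(e[1],e[0])).round(1))
print('collar',w('w1',225+316/8,140+273/8,.093))
print('hole',w('w1',110/1.5,404/1.5,.088), [w('w1',u/1.5,v/1.5,.088) for u,v in [(158,372),(160,440)]])
```

```text
[[0.465  0.1411 0.148 ]
 [0.4613 0.16   0.148 ]
 [0.4813 0.1645 0.148 ]
 [0.4857 0.1453 0.148 ]] [0.4733 0.1527 0.148 ] [0.01930221 0.02054874 0.01976671]
101.2
12.7
-77.2
-168.5
collar [0.47299252 0.15301022 0.093     ]
hole [ 0.54176878 -0.09101657  0.088     ] [array([ 0.52286144, -0.04408938,  0.088     ]), array([ 0.58135903, -0.06448919,  0.088     ])]
```

>>> move_arm([
  [[0,0,0.11],[0.04,0.02,0],-0.3],
  [[0,0,0.22],[0.04,0.02,0],-0.3],
  [[0,0,0.267],[0.04,0.02,0],-0.3],
  [[0,0,0.267],[0.04,0.02,-0.3],-0.3],
  [[0,0,0.267],[0.04,0.02,-0.57],-0.3],
  [[0,0,0.267],[0.04,0.02,-0.57],-0.3],
])

```text
time: 2.9
tool_pos: [0.4708, 0.1515, 0.2021]
tcp_rot: [0.334, -3.119, 0.0]
wrist_force: [-1.1, -0.1, -0.4]
width: 0.652
```

>>> move_arm([
  [[0,0,0],[0,0,-0.35],-0.3],
  [[0,0,0],[0,0,-0.7],-0.3],
  [[0,0,0],[0,0,-1],-0.3],
  [[0,0,0],[0,0,-1],-0.3],
  [[0,0,0],[0,0,-1],-0.3],
])

```text
time: 3.52
tool_pos: [0.4746, 0.1513, 0.1062]
tcp_rot: [-0.332, 3.121, 0.001]
wrist_force: [0.4, 1.4, 0.8]
width: 0.647
```

>>> move_arm([
  [[0,0,0],[0,0,0],1],
  [[0,0,0],[0,0,0],1],
  [[0,0,0],[0,0,0],1],
  [[0,0,0],[0,0,0],1],
  [[0,0,0],[0,0,0],1],
  [[0,0,0],[0,0,0],1],
], grip_force=100)

```text
time: 4.28
tool_pos: [0.4745, 0.1509, 0.1061]
tcp_rot: [-0.33, 3.121, 0.001]
wrist_force: [-0.8, 0.8, 5.7]
width: 0.245
```

>>> move_arm([
  [[0,0,0],[0,0,0.2],1],
  [[0,0,0],[0,0,0.4],1],
  [[0,0,0],[0,0,0.7],1],
  [[0,0,0],[0,0,1],1],
  [[0,0,0],[0,0,1],1],
])

```text
time: 4.9
tool_pos: [0.4749, 0.1508, 0.2064]
tcp_rot: [-0.33, 3.119, 0.001]
wrist_force: [0.0, 0.0, -3.4]
width: 0.247
```

>>> move_arm([
  [[0,0,0],[0,0,0.3],1],
  [[0,0,0],[0.1,-0.2,0.5],1],
  [[0,0,0],[0.3,-0.6,0.5],1],
  [[0,0,0],[0.4,-1,0.5],1],
  [[0,0,0],[0.4,-1,0.5],1],
])

```text
time: 5.52
tool_pos: [0.5126, 0.0479, 0.2517]
tcp_rot: [0.325, -3.121, 0.001]
wrist_force: [0.7, 0.9, -4.2]
width: 0.244
```

>>> move_arm([
  [[0,0,0],[0.1,-0.5,0],1],
  [[0,0,0],[0.2,-1,0],1],
  [[0,0,0],[0.2,-1,0],1],
  [[0,0,0],[0.2,-1,0],1],
])

```text
time: 6.02
tool_pos: [0.5323, -0.0489, 0.2526]
tcp_rot: [0.33, -3.122, -0.003]
wrist_force: [0.3, 0.2, -2.8]
width: 0.246
```

Run:
```python
from h import *
s=status.read_state();print(s['time'],s['tool_pos'],s['tcp_rot'],s['q'],s['wrist_force'],s['torque'],s['width'])
snap('wrist','w2',s=1.5)
```

```text
6.025 [ 0.5322561  -0.04890261  0.25256851] [ 3.29766761e-01 -3.12151861e+00 -2.53192536e-03] [-1.38817544e-01 -1.39383231e-02  1.87516959e+00  9.51386976e-04
  1.28337383e+00 -1.92039026e+00] [ 0.33581433  0.18900849 -2.84463554] [-0.00553607  0.01602969 -0.00243239] 0.24614429327647308
```

View pics/w2.png

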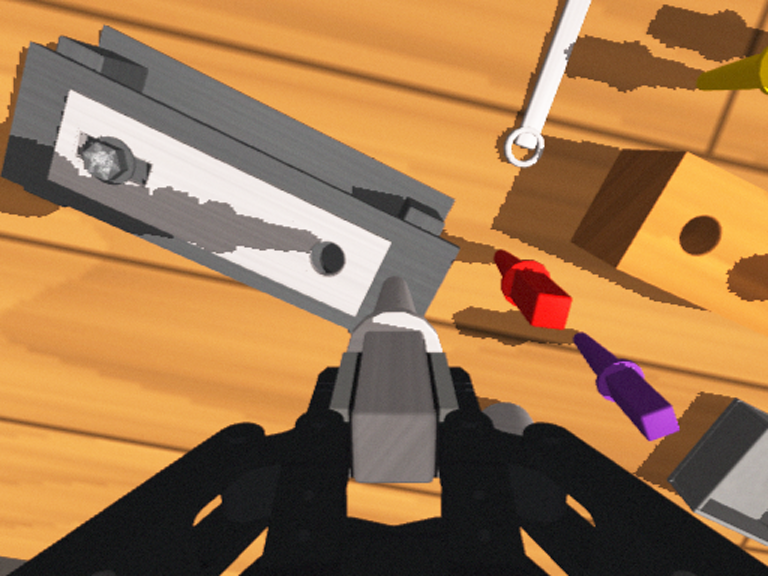

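The wrist view shows the pin held straight between the pads, with its tip near (397,283) and the strap hole at (327,258). I'll enlarge both.

Run:
```python
from h import *
save('w2','w2c',(200,150,300,250),7)
```

```text
(no output)
```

View pics/w2c.png

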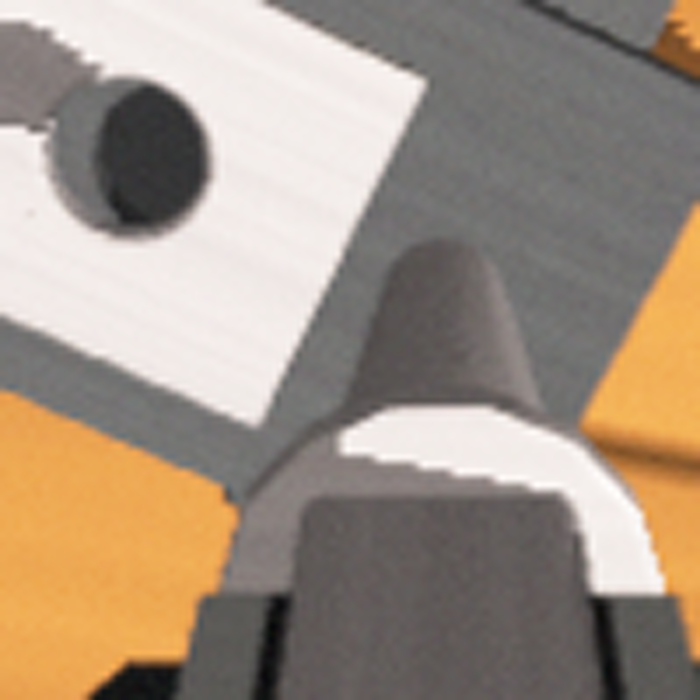

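The crop shows the strap hole's centre at about (128,158). The dark opening is shifted to the right in the image, and the far edge of the pin tip is at (440,237). Next I'll estimate the flange hole from the dark arc.

Run:
```python
from h import *
from scipy.optimize import least_squares
s=status.read_state(); tcp=s['tool_pos']; print(tcp)
f=lambda u,v,z:w('w2',200+u/7,150+v/7,z)
ring=[(45,158),(210,160),(128,75),(128,240),(70,100),(188,105),(70,215),(188,215)]
P=np.array([f(u,v,.088)[:2] for u,v in ring])
fit=lambda P,r:least_squares(lambda c:np.hypot(*(P-c).T)-r,P.mean(0))
r=fit(P,.01225);hole=r.x;print('hole',hole,r.fun.round(4))
a=np.load('pics/w2.npz');g=cv2.cvtColor(a['im'],cv2.COLOR_RGB2GRAY)
print(g[157:188,204:234:1][::2])
K,R,t=a['K'],a['R'],np.ravel(a['t'])
def pr(X):
    c=R@X+t;p=K@c/c[2];return (p[:2]-[200,150])*7
for z in (.088,.08):
  print(z,[pr(np.r_[hole+.01225*np.array([np.cos(k),np.sin(k)]),z]).round(0).tolist() for k in np.arange(8)*np.pi/4])
print('tip far edge',f(440,237,.1585),'cam',-R.T@t)
dirr=(np.array([f(440,237,.1585)-(-R.T@t)])[0][:2]);dirr/=np.linalg.norm(dirr);print('tip centre',f(440,237,.1585)[:2]-.007*dirr)
```

```text
[ 0.53236736 -0.04851352  0.25288927]
hole [ 0.54297444 -0.09174584] [-0.0001 -0.0001  0.0004  0.0002 -0.0002  0.      0.0001 -0.0001]
[[126 129 132 132 130 140 150 192 238 238 238 239 240 240 240 240 239 239
  238 239 237 237 238 237 238 236 237 240 240 241]
 [123 126 126 126 129 127 126 137 152 150 192 236 237 238 237 239 240 240
  240 239 239 239 238 238 237 238 236 237 236 237]
 [122 124 123 125 124 130 120 116 113 133 165 148 131 126 133 144 149 177
  213 234 240 241 240 239 238 238 238 239 237 238]
 [126 122 125 126 122 107 110 114 109 112 112 112 106  98  74  61  54  55
   59  72 115 183 230 238 240 240 239 239 238 239]
 [126 129 122 110 106 114 114 116 113 113 110  86  57  58  54  52  56  54
   53  56  54  56  94 178 229 237 239 238 239 239]
 [128 126 146 170 112 113 115 112 117 113  97  55  51  53  55  53  51  55
   55  51  52  53  54  74 147 225 239 239 236 236]
 [231 231 211 138 111 111 117 116 113  99  72  52  55  49  51  54  52  51
   55  56  53  54  56  53  70 154 230 239 239 240]
 [238 234 167 142 117 114 117 114 112  89  64  53  53  53  53  55  54  52
   53  52  53  5
[... 724 characters left out ...]
2 138 136
  138 177 206 229 231 232 235 236 236 236 240 238]
 [238 236 235 237 238 238 239 237 238 238 237 236 235 235 236 235 234 234
  234 236 237 235 234 234 233 232 233 233 235 234]
 [237 238 240 238 238 238 235 236 237 239 238 239 239 238 238 238 238 237
  238 237 237 235 235 235 236 235 235 234 234 233]]
0.088 [[114.0, 237.0], [175.0, 226.0], [209.0, 176.0], [196.0, 115.0], [142.0, 79.0], [79.0, 91.0], [46.0, 142.0], [60.0, 202.0]]
0.08 [[121.0, 222.0], [181.0, 211.0], [215.0, 162.0], [201.0, 103.0], [149.0, 68.0], [87.0, 79.0], [55.0, 129.0], [69.0, 188.0]]
tip far edge [ 0.52452301 -0.04883149  0.1585    ] cam [ 0.45576992 -0.06460322  0.39537678]
tip centre [ 0.51770023 -0.05039661]
```

Run:
```python
from h import *
from scipy.optimize import least_squares
pts=[(217.6,163),(215,165),(214.3,167),(213.5,169),(213.2,171),(213.1,173),(213.4,175),(214,177),(215,179)]
P=np.array([w('w2',u+.5-.5,v,.08)[:2] for u,v in pts]);hole=np.array([.54297,-.09175])
r=least_squares(lambda c:np.hypot(*(P-c).T)-.01225,hole+[0,.007]);off=r.x-hole
print(off,np.linalg.norm(off),np.degrees(np.arctan2(off[1],off[0])),r.fun.round(4))
```

```text
[0.00067114 0.00573757] 0.005776686619352523 83.32830580159606 [ 0.0001  0.0004 -0.0001 -0.0002 -0.0003 -0.0002 -0.0001  0.0001  0.0003]
```

The flange hole looks offset by about 6 mm, nearly along +y. I'll aim the tip at the middle of the shared opening.

>>> move_arm([
  [[0,0,0],[0.06,-0.2,0],1],
  [[0,0,0],[0.12,-0.405,0],1],
  [[0,0,0],[0.12,-0.405,-0.25],1],
  [[0,0,0],[0.12,-0.405,-0.5],1],
  [[0,0,0],[0.12,-0.405,-0.6],1],
  [[0,0,0],[0.12,-0.405,-0.6],1],
  [[0,0,0],[0.12,-0.405,-0.6],1],
])

```text
time: 6.95
tool_pos: [0.5462, -0.0904, 0.1955]
tcp_rot: [-0.331, 3.122, -0.001]
wrist_force: [0.8, -0.0, -2.4]
width: 0.244
```

Run:
```python
from h import *
s=status.read_state();print(s['time'],s['tool_pos'],s['tcp_rot'],s['wrist_force'],s['torque'])
snap('wrist','w3',(190,150,310,240),6)
```

```text
6.95 [ 0.54615934 -0.090434    0.19550753] [-3.30790187e-01  3.12218891e+00 -1.06077246e-03] [ 0.80200702 -0.03317847 -2.43627431] [-0.04237116  0.05528403  0.04199906]
```

View pics/w3.png

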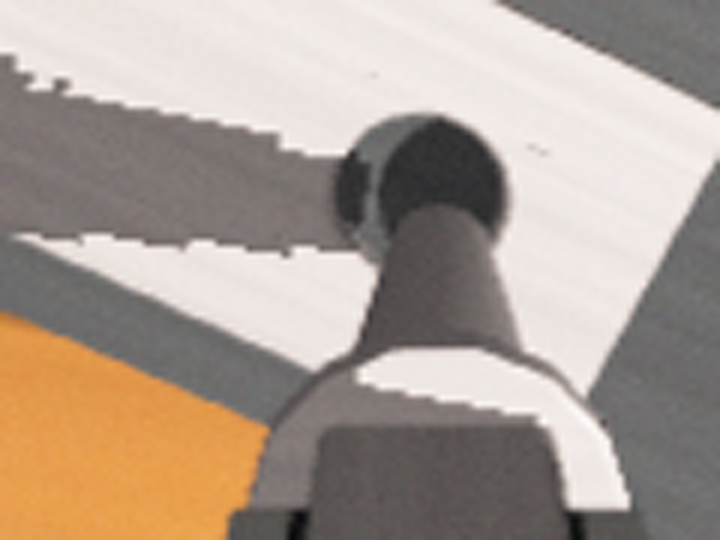

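The pin tip's near edge is at (443,205). The hole rim spans x 333 to 510 with its top at y 112, and the dark opening is on the right. Now I'll compute the offset of the tip from the hole.

Run:
```python
from h import *
from scipy.optimize import least_squares
f=lambda u,v,z:w('w3',190+u/6,150+v/6,z)
ring=[(333,190),(510,185),(420,112),(365,132),(475,130),(352,245)]
P=np.array([f(u,v,.088)[:2] for u,v in ring])
r=least_squares(lambda c:np.hypot(*(P-c).T)-.01225,P.mean(0));print('hole',r.x,r.fun.round(4))
e=f(443,205,.1015); a=np.load('pics/w3.npz');c=-a['R'].T@np.ravel(a['t']);d=(e-c)[:2];d/=np.linalg.norm(d)
tip=e[:2]+.007*d;print('tip',tip,'tip-hole',tip-r.x)
# flange arc (dark/grey boundary)
Q=np.array([f(u,v,.08)[:2] for u,v in [(437,118),(405,138),(385,165),(379,190),(382,212)]])
q=least_squares(lambda c:np.hypot(*(Q-c).T)-.01225,r.x+[0,.006]);print('flange-hole',q.x-r.x,q.fun.round(4),'tip-fl',tip-q.x)
```

```text
hole [ 0.5422387  -0.09237291] [ 0.0003  0.0004 -0.     -0.     -0.      0.0001]
tip [ 0.54571112 -0.08845938] tip-hole [0.00347241 0.00391353]
flange-hole [0.00097835 0.00640029] [ 0.     -0.0001  0.0001  0.0001 -0.0001] tip-fl [ 0.00249407 -0.00248676]
```

>>> move_arm([
  [[0,0,0],[-0.03,-0.007,0],1],
  [[0,0,0],[-0.03,-0.007,-0.06],1],
  [[0,0,0],[-0.03,-0.007,-0.09],1],
  [[0,0,0],[-0.03,-0.007,-0.12],1],
  [[0,0,0],[-0.03,-0.007,-0.12],1],
  [[0,0,0],[-0.03,-0.007,-0.12],1],
])

```text
time: 7.75
tool_pos: [0.5423, -0.0908, 0.1823]
tcp_rot: [-0.331, 3.124, 0.0]
wrist_force: [-0.4, -0.4, -3.1]
width: 0.25
```

>>> move_arm([
  [[0,0,0],[0,0,-0.02],1],
  [[0,0,0],[0,0,-0.03],1],
  [[0,0,0],[0,0,-0.03],1],
])

```text
time: 8.12
tool_pos: [0.5421, -0.0908, 0.1791]
tcp_rot: [0.331, -3.124, -0.0]
wrist_force: [-0.2, -0.0, -3.5]
width: 0.244
```

>>> move_arm([
  [[0,0,0],[0,0,-0.02],1],
  [[0,0,0],[0,0,-0.03],1],
  [[0,0,0],[0,0,-0.03],1],
])

```text
time: 8.5
tool_pos: [0.5421, -0.0908, 0.1761]
tcp_rot: [0.331, -3.124, -0.0]
wrist_force: [-0.8, 0.0, -3.7]
width: 0.247
```

>>> move_arm([
  [[0,0,0],[0,0,-0.01],1],
  [[0,0,0],[0,0,-0.02],1],
  [[0,0,0],[0,0,-0.02],1],
])

```text
time: 8.88
tool_pos: [0.5421, -0.0908, 0.1741]
tcp_rot: [0.331, -3.124, -0.0]
wrist_force: [-0.6, 0.4, -3.4]
width: 0.243
```

>>> move_arm([
  [[0,0,0],[0,0,-0.01],1],
  [[0,0,0],[0,0,-0.02],1],
  [[0,0,0],[0,0,-0.02],1],
])

```text
time: 9.25
tool_pos: [0.5421, -0.0908, 0.1721]
tcp_rot: [0.331, -3.124, -0.0]
wrist_force: [-0.0, 0.1, -4.1]
width: 0.25
```

>>> move_arm([
  [[0,0,0],[0,0,-0.01],1],
  [[0,0,0],[0,0,-0.02],1],
  [[0,0,0],[0,0,-0.02],1],
])

```text
time: 9.62
tool_pos: [0.5421, -0.0908, 0.1701]
tcp_rot: [0.331, -3.124, -0.0]
wrist_force: [-0.5, -0.1, -4.4]
width: 0.248
```

>>> move_arm([
  [[0,0,0],[0,0,-0.01],1],
  [[0,0,0],[0,0,-0.03],1],
  [[0,0,0],[0,0,-0.03],1],
])

```text
time: 10.0
tool_pos: [0.542, -0.0908, 0.167]
tcp_rot: [0.331, -3.124, -0.0]
wrist_force: [-0.2, 0.0, -3.7]
width: 0.243
```

>>> move_arm([
  [[0,0,0],[0,0,-0.01],1],
  [[0,0,0],[0,0,-0.03],1],
  [[0,0,0],[0,0,-0.03],1],
])

```text
time: 10.38
tool_pos: [0.542, -0.0907, 0.164]
tcp_rot: [0.331, -3.124, -0.0]
wrist_force: [0.7, -0.0, -3.3]
width: 0.244
```

>>> move_arm([
  [[0,0,0],[0,0,-0.02],1],
  [[0,0,0],[0,0,-0.04],1],
  [[0,0,0],[0,0,-0.04],1],
])

```text
time: 10.75
tool_pos: [0.542, -0.0908, 0.16]
tcp_rot: [0.331, -3.124, -0.0]
wrist_force: [0.2, -0.1, -3.0]
width: 0.249
```

>>> move_arm([
  [[0,0,0],[0,0,-0.02],1],
  [[0,0,0],[0,0,-0.04],1],
  [[0,0,0],[0,0,-0.04],1],
])

```text
time: 11.12
tool_pos: [0.5422, -0.0909, 0.1561]
tcp_rot: [0.331, -3.124, 0.0]
wrist_force: [0.6, -0.1, -4.1]
width: 0.245
```

>>> move_arm([
  [[0,0,0],[0,0,-0.02],1],
  [[0,0,0],[0,0,-0.04],1],
  [[0,0,0],[0,0,-0.04],1],
])

```text
time: 11.5
tool_pos: [0.5424, -0.0909, 0.1522]
tcp_rot: [-0.331, 3.124, -0.0]
wrist_force: [1.5, -0.3, -4.8]
width: 0.241
```

>>> move_arm([
  [[0,0,0],[0.005,0.008,0],1],
  [[0,0,0],[0.01,0.015,0],1],
  [[0,0,0],[0.01,0.015,0],1],
])

```text
time: 11.88
tool_pos: [0.543, -0.0896, 0.1522]
tcp_rot: [0.331, -3.123, 0.001]
wrist_force: [-0.3, -3.1, -3.7]
width: 0.243
```

>>> move_arm([
  [[0,0,0],[0,0,-0.02],1],
  [[0,0,0],[0,0,-0.03],1],
  [[0,0,0],[0,0,-0.03],1],
])

```text
time: 12.25
tool_pos: [0.5437, -0.0896, 0.1496]
tcp_rot: [-0.331, 3.123, -0.001]
wrist_force: [0.8, -3.8, -2.3]
width: 0.246
```

>>> move_arm([
  [[0,0,0],[0.003,0.008,0],1],
  [[0,0,0],[0.005,0.015,0],1],
  [[0,0,0],[0.005,0.015,0],1],
])

```text
time: 12.62
tool_pos: [0.5438, -0.0881, 0.1496]
tcp_rot: [-0.331, 3.124, -0.001]
wrist_force: [-0.5, -4.5, 0.6]
width: 0.247
```

>>> move_arm([
  [[0,0,0],[0,0,-0.02],1],
  [[0,0,0],[0,0,-0.03],1],
  [[0,0,0],[0,0,-0.03],1],
])

```text
time: 13.0
tool_pos: [0.5439, -0.0882, 0.1465]
tcp_rot: [-0.331, 3.124, -0.001]
wrist_force: [-0.4, -4.8, -0.4]
width: 0.243
```

>>> move_arm([
  [[0,0,0],[0,0.005,-0.02],1],
  [[0,0,0],[0,0.005,-0.04],1],
  [[0,0,0],[0,0.005,-0.04],1],
])

```text
time: 13.38
tool_pos: [0.5438, -0.0875, 0.1423]
tcp_rot: [-0.331, 3.124, -0.001]
wrist_force: [0.2, -5.2, -1.1]
width: 0.249
```

>>> move_arm([
  [[0,0,0],[0,0,-0.02],1],
  [[0,0,0],[0,0,-0.04],1],
  [[0,0,0],[0,0,-0.04],1],
])

```text
time: 13.75
tool_pos: [0.5438, -0.0874, 0.1383]
tcp_rot: [-0.331, 3.124, -0.0]
wrist_force: [-0.2, -5.9, -1.8]
width: 0.241
```

>>> move_arm([
  [[0,0,0],[0,0,-0.02],1],
  [[0,0,0],[0,0,-0.04],1],
  [[0,0,0],[0,0,-0.04],1],
])

```text
time: 14.12
tool_pos: [0.5437, -0.0873, 0.1342]
tcp_rot: [0.331, -3.124, 0.0]
wrist_force: [-0.8, -4.1, -1.0]
width: 0.246
```

>>> move_arm([
  [[0,0,0],[0,0,-0.02],1],
  [[0,0,0],[0,0,-0.04],1],
  [[0,0,0],[0,0,-0.04],1],
])

```text
time: 14.5
tool_pos: [0.5437, -0.0873, 0.1301]
tcp_rot: [0.331, -3.124, -0.0]
wrist_force: [0.5, -4.7, -0.5]
width: 0.248
```

>>> move_arm([
  [[0,0,0],[0,0,-0.02],1],
  [[0,0,0],[0,0,-0.04],1],
  [[0,0,0],[0,0,-0.04],1],
])

```text
time: 14.88
tool_pos: [0.5435, -0.0871, 0.1258]
tcp_rot: [0.331, -3.124, -0.001]
wrist_force: [-0.6, -4.5, -2.1]
width: 0.245
```

>>> move_arm([
  [[0,0,0],[0,0,-0.015],1],
  [[0,0,0],[0,0,-0.03],1],
  [[0,0,0],[0,0,-0.03],1],
])

```text
time: 15.25
tool_pos: [0.5436, -0.0871, 0.1229]
tcp_rot: [0.331, -3.124, -0.001]
wrist_force: [-0.6, -4.5, -2.4]
width: 0.242
```

>>> move_arm([
  [[0,0,0],[0,0,-0.015],1],
  [[0,0,0],[0,0,-0.03],1],
  [[0,0,0],[0,0,-0.03],1],
])

```text
time: 15.62
tool_pos: [0.5436, -0.0872, 0.12]
tcp_rot: [0.331, -3.124, -0.0]
wrist_force: [-0.8, -3.3, -3.9]
width: 0.245
```

>>> move_arm([
  [[0,0,0],[0,0,-0.015],1],
  [[0,0,0],[0,0,-0.03],1],
  [[0,0,0],[0,0,-0.03],1],
])

```text
time: 16.0
tool_pos: [0.5437, -0.0872, 0.117]
tcp_rot: [0.331, -3.124, -0.0]
wrist_force: [0.0, -2.7, -3.7]
width: 0.245
```

>>> move_arm([
  [[0,0,0],[0,0,-0.015],1],
  [[0,0,0],[0,0,-0.03],1],
  [[0,0,0],[0,0,-0.03],1],
])

```text
time: 16.38
tool_pos: [0.5437, -0.0872, 0.114]
tcp_rot: [0.331, -3.124, -0.0]
wrist_force: [0.4, -2.5, -4.0]
width: 0.245
```

>>> move_arm([
  [[0,0,0],[0,0,-0.015],1],
  [[0,0,0],[0,0,-0.03],1],
  [[0,0,0],[0,0,-0.03],1],
])

```text
time: 16.75
tool_pos: [0.5437, -0.0872, 0.111]
tcp_rot: [0.331, -3.124, -0.0]
wrist_force: [1.0, -2.2, -3.1]
width: 0.243
```

>>> move_arm([
  [[0,0,0],[0,0,-0.015],1],
  [[0,0,0],[0,0,-0.03],1],
  [[0,0,0],[0,0,-0.03],1],
])

```text
time: 17.12
tool_pos: [0.5437, -0.0873, 0.108]
tcp_rot: [0.331, -3.124, -0.0]
wrist_force: [0.9, -1.6, -4.0]
width: 0.244
```

>>> move_arm([
  [[0,0,0],[0,0,-0.01],1],
  [[0,0,0],[0,0,-0.01],1],
])

```text
time: 17.38
tool_pos: [0.5437, -0.0873, 0.1072]
tcp_rot: [0.331, -3.124, -0.0]
wrist_force: [-0.3, -2.4, -2.7]
width: 0.25
```

>>> move_arm([
  [[0,0,0],[0,0,-0.005],1],
  [[0,0,0],[0,0,-0.005],1],
])

```text
time: 17.62
tool_pos: [0.5437, -0.0873, 0.1067]
tcp_rot: [0.331, -3.124, -0.0]
wrist_force: [-1.5, -2.7, -3.5]
width: 0.249
```

>>> move_arm([
  [[0,0,0],[0,0,-0.005],1],
  [[0,0,0],[0,0,-0.005],1],
])

```text
time: 17.88
tool_pos: [0.5437, -0.0873, 0.1062]
tcp_rot: [-0.331, 3.124, -0.0]
wrist_force: [-0.4, -2.4, -3.2]
width: 0.244
```

>>> move_arm([
  [[0,0,0],[0,0,-0.005],1],
  [[0,0,0],[0,0,-0.005],1],
])

```text
time: 18.12
tool_pos: [0.5438, -0.0873, 0.1061]
tcp_rot: [-0.331, 3.124, -0.0]
wrist_force: [-1.6, -1.2, 0.0]
width: 0.246
```

>>> move_arm([
  [[0,0,0],[0,0,-0.003],1],
  [[0,0,0],[0,0,-0.003],1],
])

```text
time: 18.38
tool_pos: [0.5438, -0.0873, 0.106]
tcp_rot: [-0.331, 3.124, 0.0]
wrist_force: [-3.5, -1.2, 4.5]
width: 0.249
```

The collar is seated with a force of about 7 N. Now I'll release the pin and retreat upward.

>>> move_arm([
  [[0,0,0],[0,0,0.002],0.3],
  [[0,0,0],[0,0,0.002],0],
  [[0,0,0],[0,0,0.002],-0.3],
  [[0,0,0],[0,0,0.002],-0.3],
  [[0,0,0],[0,0,0.002],-0.3],
  [[0,0,0],[0,0,0.002],-0.3],
])

```text
time: 19.12
tool_pos: [0.5437, -0.0873, 0.1056]
tcp_rot: [0.331, -3.124, -0.0]
wrist_force: [-0.2, -0.4, 0.9]
width: 0.653
```

>>> move_arm([
  [[0,0,0],[0,0,0.2],-0.3],
  [[0,0,0],[0,0,0.5],-0.3],
  [[0,0,0],[0,0,1],-0.3],
  [[0,0,0],[0,0,1],-0.3],
  [[0,0,0],[0,0,1],-0.3],
])

```text
time: 19.75
tool_pos: [0.5436, -0.0873, 0.2057]
tcp_rot: [-0.331, 3.124, -0.0]
wrist_force: [-0.6, -0.1, -1.5]
width: 0.651
```

Run:
```python
from h import *
s=status.read_state();print(s['time'],s['tool_pos'],s['wrist_force'],s['width'])
snap('wrist','w4',s=1.5)
snap('side','d4',(210,200,350,380),3)
```

```text
19.75 [ 0.5436327  -0.08727009  0.20565614] [-0.60618581 -0.12673181 -1.53216264] 0.6507651187831998
```

View pics/w4.png

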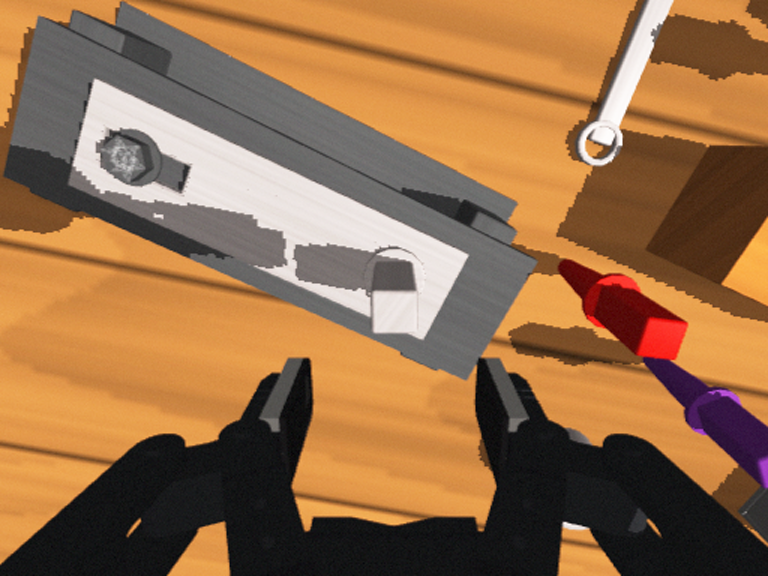

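View pics/d4.png

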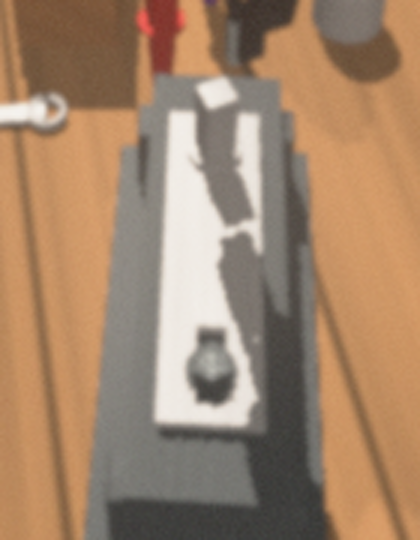

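Both pictures show the pin standing in the strap with its collar down on it, and the fingers clear. I'll check the grip-top height from the depth, then hand the job in.

Run:
```python
from h import *
print(w('w4',395/1.5,310/1.5),w('w4',380/1.5,300/1.5),w('w4',410/1.5,325/1.5),'strap',w('w4',440/1.5,290/1.5))
print(order.finish_job())
```

```text
[ 0.54080284 -0.08605671  0.14635319] [ 0.53753251 -0.09387834  0.14606323] [ 0.54646702 -0.07762021  0.14692851] strap [ 0.54462306 -0.05760429  0.08751144]
the job is handed in; nothing more can be done
None
```

The drift pin now stands through the strap and the flange with its collar on the strap. I let go of it and handed the job in at about 20 s of the 64 s allowed.

- **How it went:** I estimated the flange hole's offset from the wrist picture at about 6 mm, nearly along +y. I lowered the tip into the middle of the opening both holes share, so it never met the flange's rim. I then moved it towards the flange hole in small steps while lowering it, which pulled the strap into line.
- **Forces:** Wrist readings at the end of each move stayed under about 6 N sideways. Seating the collar took about 7 N.
- **Last checks:** The grip top measured about 59 mm above the strap, where 60 mm is expected, and was level to within 1 mm. That is within the camera's 2 mm accuracy. In the pictures the pin looked upright and the fingers were about 58 mm above the grip.
- **Not measured:** I did not measure the pin's distance from the strap hole's centre after release. The last pictures showed the spanner and the look-alikes apparently undisturbed. I did not check the punch, tray or offcut separately at the end. No check failed or disagreed.

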